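# Close the loose taper-plug tap of the vinegar keg so that it holds

### The arm

A 6-joint arm with a two-finger parallel gripper is mounted at the origin on a cart in front of the work surface, level with it; the furniture and walls round the work are solid. World frame = base frame: x ahead of the robot, y to its left, z up, the work surface at z = 0. Lengths are in m, angles in rad, forces in N, time in s.
With the tool pointing down it reaches from about 0.25 to 0.775 m from the base axis. Payload 4 kg.
Tool frame: the origin (TCP) lies at the very end of the fingers, on their centre line; the grasp point (between the pads) lies 19 mm behind it (robot.pinch_z is the distance from the TCP to the grasp point, in m); z points along the fingers, y is the line along which they close (so a half turn about z gives the same grasp; the last joint's range is limited). The gripper opens to 94 mm and grips with 3 to 60 N. Pads are 16 mm wide; open, the fingers measure 119 mm over their backs; the gripper's body (75 mm by 177 mm) begins 78 mm behind the grasp point.
Start: joints at [-1.282, 0.087, 1.371, -0, 1.684, -0.103], TCP at [0.21, -0.508, 0.206] pointing down, gripper open.
Joint ranges: [-3.1, 3.1], [-0.76, 2.03], [0.27, 2.55], [-1.08, 4.22], [0.17, 2.65], [-2.57, 2.57]. Speed limits (rad/s): [2.79, 2.79, 3.14, 3.14, 3.14, 3.14].

### API

Orientations are given as [roll, pitch, yaw] about the fixed x, y, z axes, in that order (R = Rz(yaw) Ry(pitch) Rx(roll)).
In Python, from bench import robot gives the robot as it stands.
- The arm moves only by the tool arm_command, never from a script. Its argument "targets" is one flat list of numbers, 7 for each row, row after row: the turn, a rotation vector about the tool's x, y, z in degrees, then the shift along the tool's x, y, z in mm, then the closure, from -1 (fully open) to 1 (shut). In form: [ax, ay, az, x, y, z, hand, ax, ay, az, x, y, z, hand, ...]. A call has 1 to 20 rows; each row is the pose to reach, as a shift and turn from the pose commanded when the call began, along the tool's axes at that moment; what a row does not reach only later rows make up. A row lasts 1/10 s, in which the tool goes at most 50 mm and 8.59 degrees, less where a joint would pass 70% of its speed; a pose out of reach is approached as far as the arm can. A call with a gripper value outside its range is refused whole. The fingers move at their own pace and stop on an object; the grip force is fixed at half the most. Time passes only in rows, so rows that repeat a pose let the fingers close. It gives the time, the measured TCP pose, the force, the opening and the grip force at its end, in the units of the state.
- robot.get_obs(): the state, without advancing time (a new reading comes with each control period).
- robot.snapshot(name): name is "side" or "top"; returns a dict with "color" (384x512x3 uint8, red, green, blue), "range_z" (384x512 float32, m along the optical axis (not along the pixel's ray), 0 where there is no reading), "fx", "fy", "cx", "cy" (pixels), "T" (4x4, takes a point from camera to world coordinates). Camera axes: x right, y down, z forward; pixel columns grow to the right and rows downward; lengths in m; the calibration is good to about 2 mm. A picture is of the moment at which its call begins.
- robot.close_job(): hands the job in; it is judged then, once.
The state is a dict: "time": time; "joint_positions": joint angles; "qvel": joint speeds; "joint_torque": joint torques, N m; "tool_pos": TCP position; "ee_rot": TCP orientation; "wrist_force": force on the tool from outside, world axes, zero at the start; "wrist_torque": the same for the moment, N m; "width": finger opening in m; "finger_force": force on a finger pad.
Only numpy, scipy, OpenCV 4.12 (cv2) and the standard library are available. Lean on these libraries where they do the work, as an engineer would, in place of code of your own. Each camera call takes 0.05 s, during which the arm holds its last target. There are 200 camera calls.

### The job

The taper plug of the small steel keg's tap was put back loosely after washing: it stands proud of its slanting bore, and its handle has sagged in line with the spout, so the tap is open. Close the tap so that it holds: press the plug down into its bore while turning the handle a quarter turn, to either side, until it lies square across the spout and the plug is fully home, then let go of it. Leave the cup and the spice jar beside the keg where they stand.

Things in the scene. Friction and masses are not known exactly. Their poses are not given: they have to be found in the camera images.
- keg: Small steel keg, 115 mm across, 120 mm long, in a wire cradle (140 x 125 mm) fixed on the worktop, right of the tall cup cabinet (its front at x = 0.54, right side at y = -0.11); its tap end points to -x and is lowered 35 degrees. Top edge 0.30 m high. Origin: on the worktop under it; x = level, from tap to keg. A black filler cap stands on its upper side, 132 mm behind the plug's axis.
- tap_body: Steel tap on the keg's front end. Its barrel, 60 mm long, 31 to 43 mm across, leans 35 degrees from vertical, away from the keg. Origin: barrel's centre on the plug's axis. z = plug's axis, up out of the bore; x = along the spout tube, back and up to the keg, whose face is 72 mm behind the axis; y = level, across the spout. The spout (20 mm thick) runs to -x, then bends plumb down.
- bore_mouth (a point): Centre of the barrel's top rim, on the plug's axis, 30 mm along z from the barrel's centre; axes as tap_body. The plug's round flange (41 mm across, 6 mm thick) rests on this rim when the plug is fully home; at the start it stands 7.5 to 10 mm above it.
- handle_grip (a point): Grip point on the plug's axis, 28 mm above the flange's underside; turns with the handle. x = along the handle to its long end, y = across it, z = plug's axis, out of the bore. Here the black handle is a fin 12 mm thick (y), 40 mm long, 30 mm high: top 7 mm above this point, flange top 22 mm below; a lower arm ends in a boss 60 mm before the axis. Pinch the fin here across y, tool along -z.
- handle_turn (a joint): Handle angle in rad about the plug's axis, positive counter-clockwise seen from above: 0 = along the spout, away from the keg (open); +1.57 or -1.57 = square across it (closed). Range -2 to 2; starts at -0.25 to 0.25. While loose it turns freely and its heavy long end sags downhill towards 0 when let go; the jammed plug holds its angle.
- plug_depth (a joint): How far the plug is in, in m: starts at 0 to 0.0025; 0.010 = fully home, flange on the rim. It slides with 2 to 3 N; from 0.005 on the taper wedges in an elastic sleeve. Pushed straight it takes about 20 N to go home, while being turned about 10 N, and then about 0.2 N m to turn. Once wedged it stays where it is left.
- cup_a: White melamine cup, 74 mm across and 64 mm high, on the patterned tray left of the keg; origin at the centre of its underside. To be left alone.
- spice_jar: Spice jar with a green cap, 46 mm across and 106 mm high, between the tray and the keg; origin at the centre of its underside. To be left alone.

How it is judged:
At the end, for the whole second after the job is handed in: The handle lies square across the spout, to either side, within 0.26 rad (15 degrees); the plug is home, its flange no more than 2 mm off the barrel's rim (plug_depth over 0.008); and handle and plug stay so, at rest, with nothing touching them (value of joint plug_depth above 0.008 m and angle between the x axis of handle_grip and the y axis of tap_body, either way round below 0.26 rad and velocity of joint handle_turn between -0.05 and 0.05 rad/s).
It fails at once if the cup or the spice jar is shifted by more than 30 mm (distance of any of cup_a, spice_jar from where it was at the start of the episode above 0.03 m).
It also fails if it takes over 42 s, if anything falls off the work surface, if the arm or the gripper's body presses on something with over 40 N, if the wrist force passes 120 N, or if a joint passes its speed limit or range.

## Working session

There is one attempt and no reset: what is moved stays moved. The work goes in short steps, Python scripts to look and compute and a tool call to move; the robot and the scene stay as the last step left them, time stands still between calls to the robot, and variables do not carry over. Pictures are saved under pics/ and viewed, at most 10 in all, crops included, and the job is handed in when it is done.

Besides the shell and the picture viewer there is one more tool, called in YAML: its name, and indented under it one key for each argument. arm_command: Moves the arm, as the interface text tells. Its arguments: {"type":"object","properties":{"targets":{"type":"array"}},"required":["targets"]}

```bash
mkdir -p pics; ls; cat > h.py <<'E'
import numpy as np, cv2
from bench import robot
from scipy.spatial.transform import Rotation as R
def snap(n):
    s=robot.snapshot(n); np.savez(f'{n}.npz',**s); return s
def cloud(s):
    v,u=np.mgrid[0:384,0:512]; z=s['range_z']
    P=np.stack([(u-s['cx'])/s['fx']*z,(v-s['cy'])/s['fy']*z,z],-1)
    return P@s['T'][:3,:3].T+s['T'][:3,3]
E
python3 - <<'E'
from h import *
ims=[]
for n in('side','top'):
    s=snap(n); cv2.imwrite(f'pics/{n}0.png',s['color'][...,::-1]); print(n,s['T'].round(3).tolist(),s['fx'])
o=robot.get_obs(); print(o)
E
```

```text
pics
side [[-0.989, -0.086, 0.116, 0.432], [-0.144, 0.637, -0.757, 0.513], [-0.009, -0.766, -0.643, 0.694], [0.0, 0.0, 0.0, 1.0]] 407.75696340945257
top [[-0.029, -0.966, 0.256, 0.326], [-1.0, 0.029, -0.004, -0.121], [-0.004, -0.256, -0.967, 0.983], [0.0, 0.0, 0.0, 1.0]] 358.87909283777003
{'time': 0.1, 'joint_positions': array([-1.28208750e+00,  8.78949511e-02,  1.37206395e+00,  5.93376709e-06,
        1.68359713e+00, -1.03111182e-01]), 'qvel': array([-0.00191132, -0.0002474 , -0.00415303,  0.00167744,  0.0012823 ,
       -0.00036251]), 'joint_torque': array([ 2.34555773e-03, -3.41253698e+01, -3.03300726e+01,  7.20361364e-02,
        3.04913137e-02, -1.00506222e-04]), 'tool_pos': array([ 0.20988372, -0.50785939,  0.20443352]), 'ee_rot': array([-3.13964031e+00, -2.07953140e-04,  3.91820472e-01]), 'wrist_force': array([ 0.04319179, -1.26550646, -0.30905295]), 'wrist_torque': array([-0.03841215, -0.00300096, -0.00577535]), 'finger_force': 0.0, 'width': 0.09399647792127577}
```

View pics/side0.png

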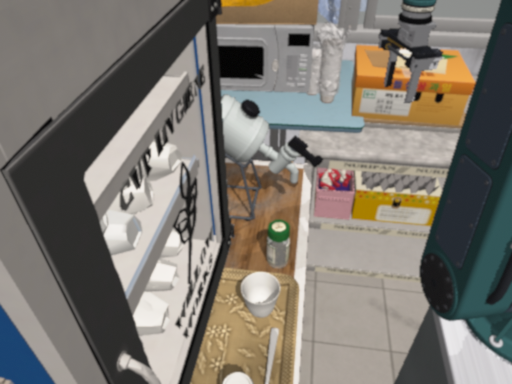

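View pics/top0.png

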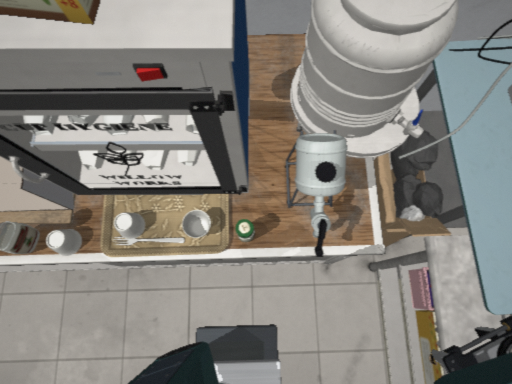

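The side view shows the black handle at about (303,151), with its boss at (318,161), and the filler cap at (249,107). In the top view the handle is at (321,237), the cap at (327,172) and the jar at (245,230). Next I'll measure the points.

```bash
python3 - <<'E'
from h import *
def ld(n): return dict(np.load(n+'.npz'))
S,T=ld('side'),ld('top')
boxes={'side':{'handle':(285,133,330,172),'cap':(236,95,264,122)},'top':{'handle':(308,212,332,262),'cap':(312,158,342,188)}}
for n,s in(('side',S),('top',T)):
    P=cloud(s); g=s['color'].max(2)
    for k,(a,b,c,d) in boxes[n].items():
        m=np.zeros(g.shape,bool); m[b:d,a:c]=g[b:d,a:c]<70
        p=P[m&(s['range_z']>0)]; v,u=np.nonzero(m)
        med=np.median(p,0); p=p[np.linalg.norm(p-med,axis=1)<.08]
        print(n,k,len(p),'px',u.mean().round(1),v.mean().round(1),'med',med.round(4),'min',p.min(0).round(3),'max',p.max(0).round(3))
        if k=='handle':
            q=p[np.argsort(p[:,0])]; 
            for i in range(0,len(q),max(1,len(q)//14)): print(q[i].round(3))
o=[]
for s,(a,b,c,d) in((S,(215,90,345,200)),(T,(265,120,375,270))):
    o.append(cv2.resize(s['color'][b:d,a:c,::-1],(400,int(400*(d-b)/(c-a))),interpolation=cv2.INTER_CUBIC))
h=max(x.shape[0] for x in o); o=[cv2.copyMakeBorder(x,0,h-x.shape[0],0,0,0) for x in o]
cv2.imwrite('pics/crop0.png',np.hstack(o)[:600])
E
```

```text
side handle 347 px 304.1 151.1 med [ 0.4373 -0.2503  0.1777] min [ 0.393 -0.257  0.143] max [ 0.47  -0.239  0.21 ]
[ 0.393 -0.251  0.16 ]
[ 0.402 -0.241  0.165]
[ 0.408 -0.245  0.149]
[ 0.413 -0.247  0.161]
[ 0.419 -0.25   0.15 ]
[ 0.426 -0.25   0.173]
[ 0.432 -0.248  0.171]
[ 0.436 -0.249  0.168]
[ 0.44  -0.25   0.194]
[ 0.444 -0.25   0.188]
[ 0.448 -0.248  0.181]
[ 0.452 -0.252  0.207]
[ 0.456 -0.251  0.199]
[ 0.46  -0.253  0.192]
[ 0.465 -0.256  0.2  ]
side cap 206 px 249.9 108.3 med [ 0.555  -0.2451  0.2776] min [ 0.538 -0.271  0.255] max [ 0.572 -0.235  0.29 ]
top handle 227 px 320.6 237.6 med [ 0.4327 -0.2538  0.1806] min [ 0.393 -0.264  0.154] max [ 0.471 -0.244  0.214]
[ 0.393 -0.256  0.162]
[ 0.399 -0.255  0.168]
[ 0.403 -0.249  0.171]
[ 0.409 -0.246  0.16 ]
[ 0.415 -0.25   0.169]
[ 0.423 -0.249  0.159]
[ 0.429 -0.255  0.181]
[ 0.433 -0.259  0.199]
[ 0.437 -0.251  0.168]
[ 0.443 -0.252  0.192]
[ 0.447 -0.255  0.207]
[ 0.453 -0.261  0.211]
[ 0.457 -0.259  0.213]
[ 0.462 -0.26   0.211]
[ 0.469 -0.256  0.195]
top cap 308 px 325.5 171.6 med [ 0.554  -0.2576  0.2813] min [ 0.536 -0.278  0.269] max [ 0.574 -0.239  0.292]
```

View pics/crop0.png

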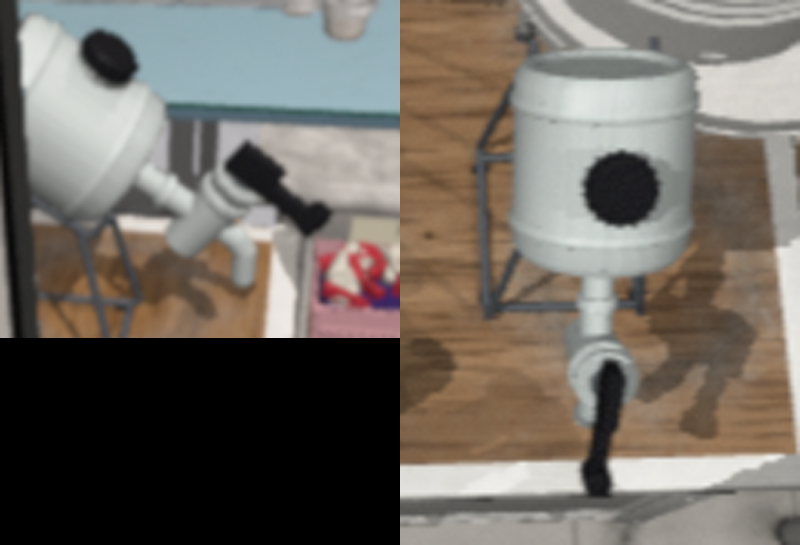

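```bash
python3 - <<'E'
from h import *
print([a for a in dir(robot) if a[0]!='_'])
def ld(n): return dict(np.load(n+'.npz'))
c,s_=np.cos(np.radians(35)),np.sin(np.radians(35))
X=np.array([c,0,s_]);Z=np.array([-s_,0,c])
O=np.array([.45,-.257,.19])
for n,hb in(('side',(285,133,330,172)),('top',(308,212,332,262))):
    s=ld(n);P=cloud(s);g=s['color'].max(2).astype(int)
    # keg slices
    q=P-O; a=q@X; w=q@Z; y=P[...,1]
    ok=(s['range_z']>0)
    m=np.zeros(g.shape,bool);m[hb[1]:hb[3],hb[0]:hb[2]]=True
    d=m&ok&(g<70)&(abs(y+.255)<.04)&(w>-.05)&(abs(a)<.1)
    print(n,'dark'); 
    for lo in np.arange(-.07,.04,.008):
        k=d&(a>=lo)&(a<lo+.008)
        if k.sum()>2: print(round(lo+.004,3),k.sum(),'y',np.percentile(y[k],[5,50,95]).round(4),'w',np.percentile(w[k],[5,50,95]).round(4))
    f=ok&(g>=90)&(abs(y+.257)<.03)&(abs(a)<.035)&(w>-.06)&(w<.02)
    print('steel')
    for lo in np.arange(-.06,.02,.006):
        k=f&(w>=lo)&(w<lo+.006)
        if k.sum()>2: print('w',round(lo+.003,3),k.sum(),'y',y[k].min().round(4),y[k].max().round(4),'a',a[k].min().round(4),a[k].max().round(4))
    # keg cylinder: per-a centre by circle fit in (y,w)
    kk=ok&(a>.06)&(a<.19)&(w>-.12)&(w<.04)&(g>110)&(abs(y+.257)<.06)
    A=np.c_[2*y[kk],2*w[kk],2*a[kk]*y[kk],np.ones(kk.sum()),a[kk],a[kk]**2]
    for lo in(.085,.105,.15,.165):
        k=kk&(a>lo)&(a<lo+.015)
        if k.sum()<30: continue
        M=np.c_[2*y[k],2*w[k],np.ones(k.sum())];b=y[k]**2+w[k]**2
        x=np.linalg.lstsq(M,b,rcond=None)[0];print('keg',lo,k.sum(),x[:2].round(4),np.sqrt(x[2]+x[0]**2+x[1]**2).round(4))
E
```

```text
['IKError', 'close_job', 'get_obs', 'pinch_z', 'snapshot']
side dark
-0.066 7 y [-0.2502 -0.2456 -0.2439] w [-0.0132 -0.0009  0.0064]
-0.058 34 y [-0.2483 -0.2431 -0.2403] w [-0.0126  0.0009  0.0087]
-0.05 41 y [-0.2498 -0.2451 -0.2421] w [-0.0131 -0.0008  0.0091]
-0.042 23 y [-0.2503 -0.2479 -0.2466] w [-0.0121 -0.0053  0.0017]
-0.034 25 y [-0.2511 -0.2488 -0.2469] w [-0.0128 -0.004   0.0014]
-0.026 22 y [-0.2516 -0.2495 -0.2482] w [-0.0106 -0.0043  0.0014]
-0.018 25 y [-0.2522 -0.2507 -0.2488] w [-0.0106 -0.0026  0.0078]
-0.01 38 y [-0.2527 -0.2507 -0.2485] w [-0.0109  0.0028  0.0121]
-0.002 39 y [-0.2547 -0.2518 -0.2496] w [-0.0115  0.002   0.0128]
0.006 44 y [-0.2546 -0.252  -0.2496] w [-0.0116  0.0014  0.013 ]
0.014 41 y [-0.2558 -0.2537 -0.2513] w [-0.0113  0.0019  0.0127]
0.022 8 y [-0.256  -0.2537 -0.2526] w [-0.0069  0.002   0.0106]
steel
w -0.057 69 y -0.2535 -0.2379 a -0.0347 0.0337
w -0.051 89 y -0.2644 -0.2401 a -0.0341 0.0334
w -0.045 32 y -0.2559 -0.2379 a -0.0112 0.0255
w -0.039 31 y -0.2578 -0.2375 a -0.0112 0.0211
w -0.033 49 y -0.2642 -0.2353 a -0.0166 0.0248
w -0.
[... 1132 characters left out ...]
51 -0.2531] w [-0.0114  0.0143  0.0168]
0.014 22 y [-0.2634 -0.2561 -0.2543] w [-0.0078  0.0138  0.0157]
0.022 24 y [-0.2634 -0.2592 -0.2557] w [-0.0066  0.0074  0.0145]
steel
w -0.057 12 y -0.2722 -0.2439 a -0.0349 0.032
w -0.051 53 y -0.2705 -0.2432 a -0.034 0.0346
w -0.045 20 y -0.2654 -0.2424 a 0.008 0.0306
w -0.033 17 y -0.2742 -0.2405 a 0.0111 0.0245
w -0.027 45 y -0.2787 -0.2392 a -0.0033 0.0248
w -0.015 120 y -0.2784 -0.2395 a -0.0141 0.0236
w -0.009 7 y -0.2777 -0.2458 a -0.0013 0.0208
w 0.015 11 y -0.2662 -0.2599 a -0.0146 0.0176
keg 0.085 287 [-0.2599 -0.0576] 0.0555
keg 0.105 247 [-0.2597 -0.0557] 0.0531
keg 0.15 324 [-0.2601 -0.0562] 0.0535
keg 0.165 360 [-0.2601 -0.057 ] 0.0552
```

```bash
cat >> h.py <<'E'
c,s_=np.cos(np.radians(35)),np.sin(np.radians(35))
X=np.array([c,0,s_]);Z=np.array([-s_,0,c]);Y=np.array([0,1.,0])
GRIP=np.array([.449,-.2575,.1977])
def goal(th,back):  # handle angle, TCP offset along axis from grip
    x=X*np.cos(th)+Y*np.sin(th); z=-Z
    return np.c_[x,np.cross(z,x),z],GRIP+Z*(back-.019)
def rel(Rg,pg,cur=None):
    o=robot.get_obs(); R0=R.from_euler('xyz',o['ee_rot']).as_matrix(); p0=o['tool_pos']
    print('t',o['time'],'rot',np.degrees(R.from_matrix(R0.T@Rg).as_rotvec()).round(2),'mm',(R0.T@(pg-p0)*1e3).round(1),'F',o['wrist_force'].round(1),'q',o['joint_positions'].round(2),'w',o['width'].round(4))
E
python3 -c "
from h import *
rel(*goal(-.11,.08))"
```

```text
Traceback (most recent call last):
  File "h.py", line 18, in rel
    print('t',o['time'],'rot',np.degrees(R.from_matrix(R0.T@Rg).as_rotvec()).round(2),'mm',(R0.T@(pg-p0)*1e3).round(1),'F',o['wrist_force'].round(1),'q',o['joint_positions'].round(2),'w',o['width'].round(4))
                                                                                                                                                                                           ^^^^^^^^^^^^^^^^
AttributeError: 'float' object has no attribute 'round'
```

```bash
sed -i "s/o\['width'\].round(4)/round(o['width'],4)/" h.py
python3 -c "
from h import *
rel(*goal(-.11,.08))"
```

```text
t 0.1 rot [-5.08 35.03 27.81] mm [ 284.3 -153.5  -42.9] F [ 0.  -1.3 -0.3] q [-1.28  0.09  1.37  0.    1.68 -0.1 ] w 0.094
```

arm_command:
  targets: [-2, 12, 10, 80, -40, -45, -0.2, -5, 35, 28, 284, -153, -43, -0.2, -5, 35, 28, 284, -153, -43, -0.2, -5, 35, 28, 284, -153, -43, -0.2, -5, 35, 28, 284, -153, -43, -0.2, -5, 35, 28, 284, -153, -43, -0.2, -5, 35, 28, 284, -153, -43, -0.2, -5, 35, 28, 284, -153, -43, -0.2, -5, 35, 28, 284, -153, -43, -0.2, -5, 35, 28, 284, -153, -43, -0.2, -5, 35, 28, 284, -153, -43, -0.2, -5, 35, 28, 284, -153, -43, -0.2, -5, 35, 28, 284, -153, -43, -0.2]

```text
time: 1.4
tool_pos: [0.4137, -0.2593, 0.2482]
ee_rot: [-3.064, -0.606, -0.139]
wrist_force: [-0.9, 0.2, 0.4]
width: 0.0562
finger_force: 0.0
```

```bash
python3 - <<'E'
from h import *
rel(*goal(-.11,.08)); rel(*goal(-.11,0))
o=[]
for n,(a,b,c,d) in(('side',(230,60,370,200)),('top',(250,170,390,310))):
    s=snap(n); o.append(cv2.resize(s['color'][b:d,a:c,::-1],(400,400),interpolation=cv2.INTER_CUBIC))
cv2.imwrite('pics/pre.png',np.hstack(o))
E
```

```text
t 1.4 rot [ 0.1   0.02 -0.22] mm [-0.3 -1.7  0.6] F [-0.9  0.2  0.4] q [-1.05 -0.41  1.84  0.53  1.4   0.63] w 0.0562
t 1.4 rot [ 0.1   0.02 -0.22] mm [-0.3 -1.9 80.6] F [-0.9  0.2  0.4] q [-1.05 -0.41  1.84  0.53  1.4   0.63] w 0.0562
```

View pics/pre.png

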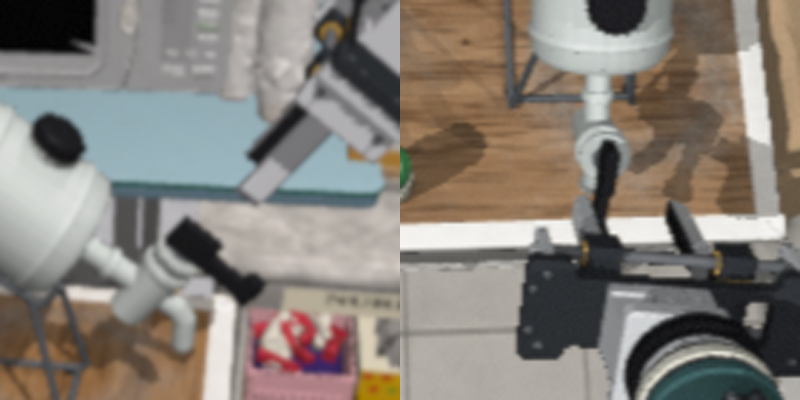

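The side view shows the tool in line with the plug's axis. In the top view the fingers, at crop x of about 585 and 685, look off-centre to the right of the fin at about 605. I'll check this with depth before going in.

```bash
python3 - <<'E'
from h import *
s=dict(np.load('top.npz'));P=cloud(s)
Rg,pg=goal(-.11,.08)
o=robot.get_obs();R0=R.from_euler('xyz',o['ee_rot']).as_matrix()
q=(P-o['tool_pos'])@R0   # tool coords
m=(s['range_z']>0)&(abs(q[...,0])<.03)&(abs(q[...,1])<.08)&(q[...,2]>-.06)&(q[...,2]<.012)
v,u=np.nonzero(m)
for i in range(0,len(u),max(1,len(u)//30)): print(u[i],v[i],(q[v[i],u[i]]*1e3).round(0),s['color'][v[i],u[i]])
for n in('top','side'):
    s=dict(np.load(n+'.npz'));P=cloud(s);q=(P-o['tool_pos'])@R0;g=s['color'].max(2)
    m=(s['range_z']>0)&(abs(q[...,0])<.018)&(abs(q[...,1])<.025)&(q[...,2]>.055)&(q[...,2]<.08)&(g<70)
    print(n,m.sum(),np.percentile(q[m]*1e3,[5,50,95],axis=0).round(1).tolist())
E
```

```text
315 237 [ 10. -30.  -3.] [134 128 119]
316 239 [ 10. -29. -11.] [125 107  92]
346 240 [ 9. 34. -5.] [114 103  95]
345 241 [ 8. 31. -7.] [88 88 88]
315 242 [  8. -32. -21.] [126 129 130]
350 242 [  9.  40. -11.] [131 117 104]
344 243 [ 5. 29. -9.] [31 25 25]
312 244 [  6. -39. -27.] [132 133 135]
345 244 [  6.  30. -16.] [28 30 31]
313 245 [  9. -39. -37.] [133 134 135]
346 245 [  7.  30. -22.] [48 49 50]
312 246 [  4. -39. -31.] [142 144 145]
345 246 [  1.  30. -16.] [17 16 16]
311 247 [ -2. -39. -23.] [140 141 142]
343 247 [-7. 30. -5.] [77 75 73]
352 247 [  9.  39. -33.] [132 133 132]
318 248 [  9. -30. -47.] [93 94 95]
350 248 [  9.  34. -37.] [111 112 114]
316 249 [  9. -35. -52.] [111 112 113]
349 249 [  9.  31. -41.] [86 86 87]
314 250 [  8. -39. -54.] [91 92 93]
346 250 [ -0.  29. -29.] [11 13 14]
311 251 [ -9. -39. -28.] [171 171 169]
347 251 [  1.  30. -36.] [19 17 19]
312 252 [ -5. -39. -38.] [119 120 120]
351 252 [  9.  31. -54.] [100 101 103]
347 253 [ -2.  29. -39.] [15 15 16]
356 253 [ 10.  40. -58.] [196 194 189]
353 254 [  8.  34. -60.] [110 111 113]
347 256 [ -7.  30. -41.] [43 43 42]
top 63 [[-15.3, -5.7, 55.1], [3.4, -5.1, 62.8], [17.1, 1.4, 78.3]]
side 150 [[-16.3, -9.0, 56.1], [-1.0, -6.6, 67.0], [13.4, -3.8, 77.8]]
```

Depth shows the fingers symmetric at ±30 mm and the fin centred within about 2 mm, so I'll go in and grip.

arm_command:
  targets: [0, 0, 0, 0, -1.5, 30, -0.2, 0, 0, 0, 0, -1.5, 55, -0.2, 0, 0, 0, 0, -1.5, 70, -0.2, 0, 0, 0, 0, -1.5, 79, -0.2, 0, 0, 0, 0, -1.5, 79, -0.2, 0, 0, 0, 0, -1.5, 79, 0.2, 0, 0, 0, 0, -1.5, 79, 0.6, 0, 0, 0, 0, -1.5, 79, 1, 0, 0, 0, 0, -1.5, 79, 1, 0, 0, 0, 0, -1.5, 79, 1, 0, 0, 0, 0, -1.5, 79, 1]

```text
time: 2.6
tool_pos: [0.4594, -0.2581, 0.1841]
ee_rot: [-3.068, -0.607, -0.136]
wrist_force: [0.3, -10.1, -3.6]
width: 0.0118
finger_force: 7.6
```

```bash
python3 - <<'E'
from h import *
rel(*goal(-.11,0)); o=robot.get_obs(); print(o['wrist_torque'].round(2),o['finger_force'],o['wrist_force']@Z)
E
```

```text
t 2.6 rot [ 0.23 -0.02 -0.11] mm [-0.7 -0.5  1.9] F [  0.3 -10.1  -3.6] q [-0.94 -0.31  1.9   0.51  1.21  0.65] w 0.0118
[-1.02  0.61 -0.84] 7.573755159974098 -3.102418387146583
```

arm_command:
  targets: [0, 0, 0, 0, 0.5, 0, 1, 0, 0, 0, 0, 1, 0, 1, 0, 0, 0, 0, 1, 0, 1, 0, 0, 0, 0, 1, 0, 1]

```text
time: 3.0
tool_pos: [0.4594, -0.2581, 0.1839]
ee_rot: [-3.065, -0.607, -0.137]
wrist_force: [-1.3, -1.4, 1.5]
width: 0.0115
finger_force: 30.0
```

```bash
python3 - <<'E'
from h import *
rel(*goal(-.11,0)); o=robot.get_obs(); print(o['wrist_torque'].round(2),o['finger_force'],o['wrist_force']@Z)
E
```

```text
t 3.0 rot [ 0.09 -0.01 -0.13] mm [-0.7 -0.5  1.7] F [-1.3 -1.4  1.5] q [-0.94 -0.31  1.9   0.52  1.21  0.64] w 0.0115
[-0.05  0.29 -0.06] 30.00035583972931 1.9770115654732214
```

Gripped at 30 N and centred. Now the first part of the turn and press.

arm_command:
  targets: [0, 0, -6, 0, 0, 1, 1, 0, 0, -12, 0, 0, 2, 1, 0, 0, -18, 0, 0, 3, 1, 0, 0, -24, 0, 0, 4, 1, 0, 0, -30, 0, 0, 5, 1, 0, 0, -30, 0, 0, 5, 1]

```text
time: 3.6
tool_pos: [0.4623, -0.2579, 0.1798]
ee_rot: [2.868, -0.553, 0.489]
wrist_force: [-2.9, 1.1, 1.9]
width: 0.0118
finger_force: 30.0
```

```bash
cat > st.py <<'E'
from h import *
rel(*goal(1.57,0)); o=robot.get_obs(); R0=R.from_euler('xyz',o['ee_rot']).as_matrix()
print('tool F',(R0.T@o['wrist_force']).round(1),'tool M',(R0.T@o['wrist_torque']).round(2),o['finger_force'])
E
python3 st.py
```

```text
t 3.6 rot [ 2.000e-02  6.000e-02 -6.638e+01] mm [-0.4 -0.6 -3.2] F [-2.9  1.1  1.9] q [-0.93 -0.3   1.9   0.52  1.2   0.12] w 0.0118
tool F [-0.7 -1.5 -3.2] tool M [ 0.17 -0.34 -0.03] 30.001555681228638
```

arm_command:
  targets: [0, 0, -6, 0, 0, 0.5, 1, 0, 0, -12, 0, 0, 1, 1, 0, 0, -18, 0, 0, 1.6, 1, 0, 0, -24, 0, 0, 2.2, 1, 0, 0, -30, 0, 0, 2.8, 1, 0, 0, -36, 0, 0, 3.4, 1, 0, 0, -42, 0, 0, 4, 1]

```text
time: 4.3
tool_pos: [0.4638, -0.2575, 0.1773]
ee_rot: [2.575, -0.237, 1.216]
wrist_force: [-13.6, 3.6, 11.4]
width: 0.0115
finger_force: 30.0
```

```bash
python3 st.py
```

```text
t 4.3 rot [ -0.09   0.04 -24.23] mm [-0.1 -0.4 -6.2] F [-13.6   3.6  11.4] q [-0.93 -0.3   1.9   0.52  1.19 -0.61] w 0.0115
tool F [  1.4  -5.7 -17.1] tool M [1.33 0.02 0.11] 30.021311044692993
```

arm_command:
  targets: [0, 0, -6, 0, -0.3, 0.6, 1, 0, 0, -12, 0, -0.3, 1.2, 1, 0, 0, -18, 0, -0.3, 1.8, 1, 0, 0, -24, 0, -0.3, 2.2, 1, 0, 0, -26, 0, -0.3, 2.2, 1]

```text
time: 4.8
tool_pos: [0.4636, -0.2575, 0.1771]
ee_rot: [2.534, 0.019, 1.595]
wrist_force: [-26.5, 5.9, 19.7]
width: 0.0121
finger_force: 30.0
```

```bash
python3 st.py
```

```text
t 4.8 rot [-0.2   0.07  1.81] mm [ 0.  -0.2 -6.3] F [-26.5   5.9  19.7] q [-0.93 -0.3   1.9   0.51  1.19 -1.07] w 0.0121
tool F [  6.2 -10.3 -31.3] tool M [1.98 1.17 0.16] 30.02985656261444
```

Axial force is 31 N with no further travel, so the plug looks home. I'll relieve the press, open, back off and check.

arm_command:
  targets: [0, 0, 0, 0, 0.3, -1.5, 1, 0, 0, 0, 0, 0.7, -3, 1, 0, 0, 0, 0, 0.7, -3, 1, 0, 0, 0, 0, 0.7, -3, 0.4, 0, 0, 0, 0, 0.7, -3, 0, 0, 0, 0, 0, 0.7, -3, -0.2, 0, 0, 0, 0, 0.7, -3, -0.2, 0, 0, 0, 0, 0.7, -20, -0.2, 0, 0, 0, 0, 0.7, -50, -0.2, 0, 0, 0, 0, 0.7, -90, -0.2, 0, 0, 0, 0, 0.7, -130, -0.2, 0, 0, 0, 0, 0.7, -130, -0.2, 0, 0, 0, 0, 0.7, -130, -0.2]

```text
time: 6.1
tool_pos: [0.3916, -0.2584, 0.282]
ee_rot: [2.53, 0.019, 1.591]
wrist_force: [0.3, 0.2, -0.7]
width: 0.0564
finger_force: 0.0
```

```bash
python3 st.py; python3 - <<'E'
from h import *
o=[];O=np.array([.45,-.257,.19])
for n,(a_,b,c_,d) in(('side',(255,110,335,190)),('top',(270,180,370,280))):
    s=snap(n); o.append(cv2.resize(s['color'][b:d,a_:c_,::-1],(400,400),interpolation=cv2.INTER_CUBIC))
    P=cloud(s);q=P-O;a=q@X;w=q@Z;y=P[...,1];g=s['color'].max(2)
    k=(s['range_z']>0)&(g<70)&(abs(a)<.04)&(abs(y+.257)<.09)&(abs(w)<.03)
    print(n,'dark w',np.percentile(w[k],[5,50,95,99]).round(4),'fin top near axis',np.percentile(w[k&(abs(y+.257)<.015)],[50,90,95,98]).round(4))
    l=k
    for lo in np.arange(-.33,-.22,.01):
        kk=k&(y>=lo)&(y<lo+.01)
        if kk.sum()>2: print(round(lo+.005,3),kk.sum(),np.percentile(a[kk],[5,50,95]).round(4),np.percentile(w[kk],[5,95]).round(4))
cv2.imwrite('pics/post.png',np.hstack(o))
E
```

```text
t 6.1 rot [0.04 0.21 1.6 ] mm [  1.3  -1.4 121. ] F [ 0.3  0.2 -0.7] q [-1.11 -0.45  1.8   0.54  1.5  -1.1 ] w 0.0564
tool F [ 0.2 -0.2  0.7] tool M [ 0.21 -0.06 -0.05] 0.0
side dark w [-0.0166 -0.0052  0.0054  0.0062] fin top near axis [-0.0013  0.0057  0.0061  0.0063]
-0.315 23 [0.0002 0.0072 0.0123] [-0.0111  0.0009]
-0.305 22 [0.0028 0.0094 0.0111] [-0.016  -0.0013]
-0.295 10 [0.0049 0.0081 0.0103] [-0.012  -0.0051]
-0.285 8 [0.0063 0.0094 0.01  ] [-0.0141 -0.0059]
-0.275 10 [0.0076 0.0095 0.0102] [-0.0139  0.0037]
-0.265 21 [0.0045 0.009  0.0103] [-0.0122  0.0061]
-0.255 21 [0.003  0.0086 0.0096] [-0.0161  0.0064]
-0.245 44 [-0.0006  0.0063  0.0092] [-0.0182  0.0059]
-0.235 15 [0.0016 0.0033 0.0081] [-0.0151  0.0032]
top dark w [-0.0173 -0.0035  0.0074  0.0084] fin top near axis [0.0039 0.0076 0.0082 0.0085]
-0.325 15 [0.0023 0.0097 0.0144] [-0.0159  0.0031]
-0.315 55 [-0.0006  0.0096  0.0138] [-0.0186  0.0039]
-0.305 27 [0.0013 0.0079 0.01  ] [-0.0176 -0.0036]
-0.295 30 [0.0009 0.0077 0.01  ] [-0.0187 -0.0034]
-0.285 24 [0.0013 0.0081 0.0099] [-0.0145 -0.0034]
-0.275 37 [0.0011 0.0084 0.0099] [-0.0142  0.0067]
-0.265 40 [0.0004 0.0085 0.0096] [-0.0159  0.0081]
-0.255 41 [0.001  0.0081 0.0098] [-0.0164  0.0077]
-0.245 33 [0.0012 0.0071 0.0091] [-0.0134  0.0085]
```

View pics/post.png

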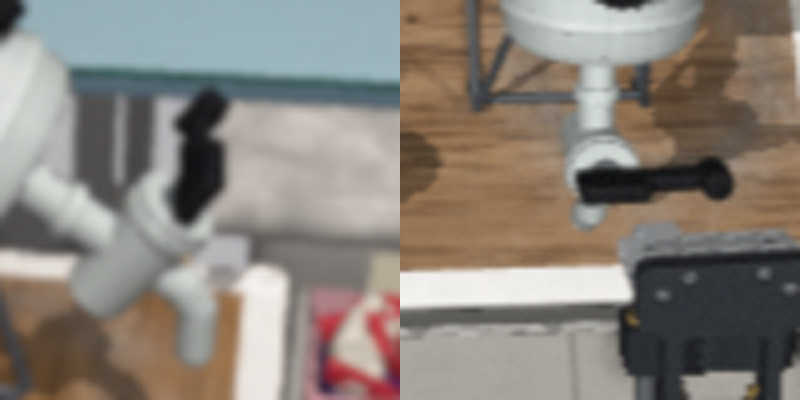

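The handle now lies square across the spout, boss at crop (715,178), and the fin's top has dropped about 7 mm. To be sure of the depth I'll push straight down on the fin with closed fingers and watch the force.

arm_command:
  targets: [0, 0, 0, 1, -1, 20, 1, 0, 0, 0, 1, -1, 50, 1, 0, 0, 0, 1, -1, 70, 1, 0, 0, 0, 1, -1, 85, 1, 0, 0, 0, 1, -1, 95, 1, 0, 0, 0, 1, -1, 99, 1, 0, 0, 0, 1, -1, 101, 1, 0, 0, 0, 1, -1, 102, 1, 0, 0, 0, 1, -1, 102, 1]

```text
time: 7.1
tool_pos: [0.4493, -0.2573, 0.1978]
ee_rot: [2.53, 0.018, 1.592]
wrist_force: [-0.6, 0.6, 0.3]
width: 0.0002
finger_force: 0.0
```

```bash
python3 st.py
```

```text
t 7.1 rot [0.02 0.13 1.62] mm [-0.1 -0.4 18.9] F [-0.6  0.6  0.3] q [-0.96 -0.34  1.89  0.52  1.25 -1.07] w 0.0002
tool F [ 0.6 -0.3 -0.6] tool M [ 0.17 -0.08 -0.07] 0.0
```

arm_command:
  targets: [0, 0, 0, 0, 0, 0.5, 1, 0, 0, 0, 0, 0, 1, 1, 0, 0, 0, 0, 0, 1.5, 1, 0, 0, 0, 0, 0, 2, 1, 0, 0, 0, 0, 0, 2, 1]

```text
time: 7.6
tool_pos: [0.4498, -0.2574, 0.1974]
ee_rot: [2.531, 0.019, 1.593]
wrist_force: [-8.2, 2.1, 8.0]
width: 0.0002
finger_force: 5.8
```

```bash
python3 st.py
```

```text
t 7.6 rot [-0.03  0.18  1.71] mm [-0.  -0.5 18.3] F [-8.2  2.1  8. ] q [-0.96 -0.34  1.89  0.52  1.25 -1.07] w 0.0002
tool F [  2.1  -2.1 -11.2] tool M [ 0.84  0.38 -0.05] 5.764187009772286
```

arm_command:
  targets: [0, 0, 0, 0, 0, 0.6, 1, 0, 0, 0, 0, 0, 1.2, 1, 0, 0, 0, 0, 0, 1.8, 1, 0, 0, 0, 0, 0, 2, 1, 0, 0, 0, 0, 0, 2, 1]

```text
time: 8.1
tool_pos: [0.45, -0.2575, 0.1973]
ee_rot: [2.533, 0.021, 1.594]
wrist_force: [-20.3, 3.8, 16.0]
width: 0.0005
finger_force: 12.7
```

```bash
python3 st.py
```

```text
t 8.1 rot [-0.11  0.23  1.83] mm [ 0.1 -0.6 18.1] F [-20.3   3.8  16. ] q [-0.96 -0.34  1.89  0.51  1.25 -1.07] w 0.0005
tool F [  3.9  -7.3 -24.8] tool M [ 1.71  0.95 -0.02] 12.675432544201612
```

It held at 25 N with 0.2 mm of give. One slightly firmer push, then back off.

arm_command:
  targets: [0, 0, 0, 0, 0, 0.6, 1, 0, 0, 0, 0, 0, 1.2, 1, 0, 0, 0, 0, 0, 1.2, 1]

```text
time: 8.4
tool_pos: [0.4501, -0.2575, 0.1973]
ee_rot: [2.534, 0.022, 1.595]
wrist_force: [-27.6, 6.2, 21.8]
width: 0.0007
finger_force: 16.9
```

```bash
python3 st.py
```

```text
t 8.4 rot [-0.17  0.26  1.89] mm [ 0.1 -0.6 18. ] F [-27.6   6.2  21.8] q [-0.96 -0.34  1.89  0.51  1.25 -1.07] w 0.0007
tool F [  6.4 -10.  -33.7] tool M [2.2  1.26 0.01] 16.85951739549637
```

arm_command:
  targets: [0, 0, 0, 0, 0, -2, 1, 0, 0, 0, 0, 0, -6, 1, 0, 0, 0, 0, 0, -20, 1, 0, 0, 0, 0, 0, -50, 1, 0, 0, 0, 0, 0, -90, 1, 0, 0, 0, 0, 0, -120, 1, 0, 0, 0, 0, 0, -120, 1, 0, 0, 0, 0, 0, -120, 1]

```text
time: 9.2
tool_pos: [0.3834, -0.2572, 0.2913]
ee_rot: [2.531, 0.018, 1.591]
wrist_force: [-0.3, 0.5, -1.4]
width: 0.0004
finger_force: 0.0
```

```bash
python3 - <<'E'
from h import *
o=[];O=np.array([.45,-.257,.19])
for n,(a_,b,c_,d) in(('side',(265,120,325,180)),('top',(270,180,370,280))):
    s=snap(n); o.append(cv2.resize(s['color'][b:d,a_:c_,::-1],(400,400),interpolation=cv2.INTER_CUBIC))
    P=cloud(s);q=P-O;a=q@X;w=q@Z;y=P[...,1];g=s['color'].max(2)
    k=(s['range_z']>0)&(g<70)&(abs(a)<.04)&(abs(y+.257)<.07)&(abs(w)<.03)
    p=np.polyfit(y[k],a[k],1);print(n,'slope',p[0].round(3),'fin top',np.percentile(w[k&(abs(y+.257)<.015)],[90,95]).round(4))
cv2.imwrite('pics/post2.png',np.hstack(o))
E
```

```text
side slope -0.029 fin top [0.0054 0.0054]
top slope -0.022 fin top [0.0074 0.0078]
```

View pics/post2.png

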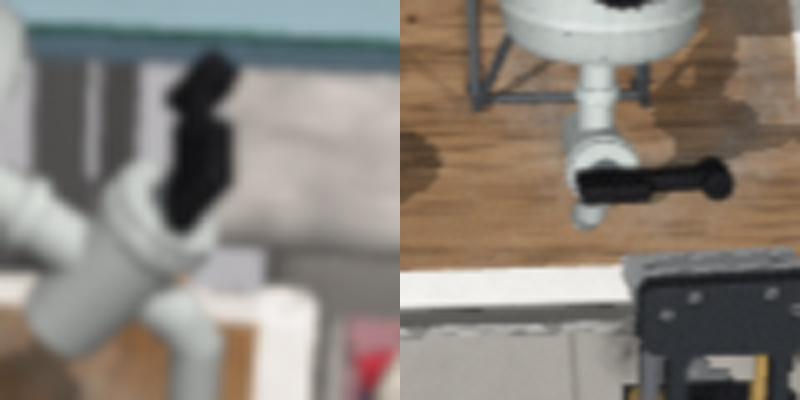

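The handle is square across the spout, within about 0.03 rad. The flange sits on the barrel with no gap, and a 34 N push didn't move it. Nothing is touching it and the gripper is clear, so I'm handing in.

```bash
python3 -c "
from bench import robot
print(robot.close_job())"
```

```text
the job is handed in; nothing more can be done
None
```

The tap is closed and the job is handed in, though no verdict came back: the handle lies square across the spout to within about 0.03 rad, the plug held firm under a 34 N push, and the arm, now clear, never went near the cup or spice jar.

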